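# Click a test cartridge into the bench reader and start it

### The job

Take the orange-capped test cartridge out of the rack and push it upright down into the reader's well, gently and by feel, until it clicks past the sprung side ball, and on until it is felt to press firmly into the rubber pad on the floor (8 N is plenty); then let go of it, held fully home, and press the green start key all the way down. Never force the cartridge (25 N can crack it), leave the two grey-capped cartridges in the rack, and do not disturb the other things on the bench.

Things in the scene. Friction and masses are not known exactly. Their poses are not given: they have to be found in the camera images.
- cartridge: Orange-capped test cartridge, loose, about 60 g, white, 16 mm (x) by 30 mm (y), 120 mm tall, z up, top 24 mm orange; origin: centre of its underside. Both narrow faces (+y, -y) alike, from below: a foot 8 mm high with edges rounded to 4 mm, a notch 5 mm deep from 8 to 20 mm above the underside, then plain. Works either way round (half a turn about z). Starts standing in one of the rack's three pockets.
- grey_cart_1: A grey-capped cartridge of the same shape and origin as the orange one, in another pocket of the rack. To be left there.
- grey_cart_2: The second grey-capped cartridge, same shape, in the remaining pocket. To be left there.
- rack: Fixed teal rack, 46 mm (x) by 170 mm (y) by 34 mm high; origin centre of its underside. Three pockets 20 by 34 mm in a row along its y at -50, 0 and +50 mm; their floors lie 6 mm above the bench. The cartridges stand in them with their axes along the rack's.
- reader: Fixed white reader, casing 150 mm (x) by 180 mm (y) by 78 mm high, teal trim; origin centre of its underside. On top: the well with a teal funnel mouth, and the green start key. The key's centre is 40 mm in -x and 80 mm in -y from the well's axis.
- well_mouth (a point): Centre of the well's mouth, at the funnel's top rim, 86 mm above the bench; axes as the reader's. Vertical well, 18 mm (x) by 32 mm (y) inside; the funnel widens 5 mm to each side over its top 8 mm. The floor, a firm rubber pad, lies 54 to 74 mm below the mouth: the seat, which carries floor and ball, is set differently on every unit, and its height cannot be seen or read.
- ball (a joint): Low-friction sprung steel ball (8 mm radius) in the well's -y wall, 4 mm proud, centre 12 mm above the floor. Travel into the wall, m: 0 out, 0.002 to 0.003 with the foot riding over it, 0 again when clicked into the notch. The foot meets it 15 to 17 mm above the floor: the push down rises to 4 to 10 N, falls after the crest at 8 mm, even pulls down (click), then the floor stops it.
- pad (a joint): Black rubber pad that is the well's floor, 17 by 31 mm. Travel down, m: 0 free, 0.001 at about 4 N, 0.002 (hard stop) at about 8 N. Pressing it about 1.5 mm makes sure that the cartridge is home; it springs back when the cartridge is let go.
- contact_pin (a joint): Small brass pin, 6 mm wide, in the middle of the well's floor, lightly sprung (0.3 N), 3 mm proud. Travel down, m: 0 up (no cartridge home), about 0.003 when the cartridge stands fully home on the floor.
- start_key (a joint): Travel of the green start key, m: 0 up, 0.006 fully down; springs back; fully down takes about 4.5 N.
- start_key_top (a point): Centre of the top face of the green start key, a round 26 mm button, 18 mm above the casing's top at rest, in a black ring of 42 mm diameter and 12 mm height.
- reagent: Amber bottle, loose, 48 mm diameter, 110 mm tall; origin centre of its underside. Bystander.
- beaker: Glass beaker, loose, 66 mm diameter, 80 mm tall; origin centre of its underside. Bystander.
- tip_box: Blue pipette tip box, loose, 120 (x) by 85 (y) by about 55 mm; origin centre of its underside. Bystander.
- test_cassette_1: White flat test cassette lying on the bench, 70 (x) by 24 (y) by 6 mm; origin centre of its underside. Bystander.
- test_cassette_2: A second white flat test cassette, same shape. Bystander.

How it is judged:
On the way, in this order (a step that is already met when the one before it is completed fails the run):
1. the orange-capped cartridge has clicked fully home in the well and is pressed at least 1 mm into the rubber pad on its floor (value of joint ball below 0.001 m and value of joint contact_pin above 0.0015 m and horizontal distance between cartridge and well_mouth below 0.004 m and angle between cartridge's own z axis and vertical below 0.08 rad and value of joint pad above 0.001 m), for 0.1 s.
2. the gripper has let go of the cartridge, which stays home, and the start key is pressed down at least 4.5 mm (value of joint ball below 0.001 m and value of joint contact_pin above 0.0015 m and horizontal distance between cartridge and well_mouth below 0.004 m and angle between cartridge's own z axis and vertical below 0.08 rad and contact force between the fingers and cartridge below 0.1 N and value of joint start_key above 0.0045 m), for 0.05 s.
At the end, for the whole second after the job is handed in: Orange-capped cartridge upright (0.08 rad) and at rest in the well, within 4 mm of its axis, contact pin pressed over 1.5 mm, ball snapped out (within 1 mm) into its notch; start key pressed and back up; grey-capped cartridges within 15 mm of their starts (value of joint ball below 0.001 m and value of joint contact_pin above 0.0015 m and horizontal distance between cartridge and well_mouth below 0.004 m and angle between cartridge's own z axis and vertical below 0.08 rad and linear speed of cartridge below 0.01 m/s and value of joint start_key below 0.002 m and distance of each of grey_cart_1, grey_cart_2 from where it was at the start of the episode below 0.015 m); the robot touches nothing.
It fails at once if the cartridge is pressed against the reader with more than 25 N (contact force between cartridge and reader above 25 N).
It fails at once if a grey-capped cartridge is lifted or knocked out of place (distance of any of grey_cart_1, grey_cart_2 from where it was at the start of the episode above 0.02 m).
It fails at once if a bystander on the bench is moved more than 30 mm (distance of any of reagent, beaker, tip_box, test_cassette_1, test_cassette_2 from where it was at the start of the episode above 0.03 m).
It also fails if it takes over 69 s, if anything falls off the work surface, if the arm or the gripper's body presses on something with over 40 N, if the wrist force passes 120 N, or if a joint passes its speed limit or range.

### The arm

A 6-joint arm with a two-finger parallel gripper is mounted at the origin on the work surface. World frame = base frame: x ahead of the robot, y to its left, z up, the work surface at z = 0. Lengths are in m, angles in rad, forces in N, time in s.
With the tool pointing down it reaches from about 0.35 to 0.875 m from the base axis. Payload 4.2 kg.
Tool frame: the origin (TCP) lies on the centre line of the jaws, within the pads' length; the fingertips stand 19 mm ahead of it and the grasp point (between the pads) is the TCP; y points along the fingers, z is the direction in which the jaws open and shut, and the axes are right-handed (so a half turn about y gives the same grasp; the last joint's range is limited). The gripper opens to 85 mm and grips with 20 to 120 N. Pads are 22 mm wide; open, the fingers measure 114 mm over their backs; the gripper's body (76 mm by 85 mm) begins 54 mm behind the grasp point. The pads swing forward as they close: fully open they stand 13 mm farther back than shut.
Start: joints at [1.363, 0.385, 0.008, 0, -1.194, -0.259], TCP at [0.281, 0.558, 0.25] pointing down, gripper open.
Joint ranges: [-3.14, 3.14], [-1.21, 2.06], [-1.07, 1.41], [-3.16, 2.05], [-2.99, -0.16], [-3.1, 3.1]. Speed limits (rad/s): [2.79, 2.79, 3.14, 3.14, 3.14, 3.14].

### API

Orientations are given as a unit quaternion [x, y, z, w].
In Python, from station import sensors, snapshot, robot gives the robot as it stands.
- The arm moves only by the shell command python3 -m handwheel 'ROWS' [FORCE]. ROWS is JSON, a list of rows, each an object of numbers: "dx", "dy", "dz": the shift along the world's x, y, z in units of 40 mm (1.0 is 40 mm); "yaw": the turn about the world's z in rad; "fingers": the finger opening in mm, from 0 to 85.4. A call has exactly 5 rows; each row is the pose to reach, as a shift and turn from the pose measured when the call began; what a row does not reach only later rows make up. A row lasts 1/12 s, in which the tool goes at most 41.7 mm and 7.16 degrees, less where a joint would pass 70% of its speed; a pose out of reach is approached as far as the arm can. A call with a gripper value outside its range is refused whole. The fingers move at their own pace and stop on an object; FORCE is the grip in N (left out, the last holds). Time passes only in rows, so rows that repeat a pose let the fingers close, or fill a call up. It gives the time, the measured TCP pose, the force and the opening at its end, in the units of the state.
- sensors.sense(): the state, without advancing time (a new reading comes with each control period).
- snapshot(name): name is "side" or "top" or "wrist"; returns a dict with "frame" (400x640x3 uint8, red, green, blue), "range_z" (400x640 float32, m along the optical axis (not along the pixel's ray), 0 where there is no reading), "fx", "fy", "cx", "cy" (pixels), "rvec" (rotation vector, rad) and "tvec" (3), from world to camera coordinates, as OpenCV has them. Camera axes: x right, y down, z forward; pixel columns grow to the right and rows downward; lengths in m; the calibration is good to about 2 mm. A picture is of the moment at which its call begins.
- robot.hand_in(): hands the job in, once; it reports no verdict.
The state is a dict: "time": time; "q": joint angles; "joint_vel": joint speeds; "joint_efforts": joint torques, N m; "ee_pos": TCP position; "tool_rot": TCP orientation; "contact_force": force on the tool from outside, world axes, zero at the start; "torque": the same for the moment, N m; "width": finger opening in m.
Only numpy, scipy, OpenCV 4.12 (cv2) and the standard library are available. Lean on these libraries where they do the work, as an engineer would, in place of code of your own. Each camera call takes 0.05 s, during which the arm holds its last target.

## Working session

There is one attempt and no reset: what is moved stays moved. The work goes in short steps, Python scripts to look and compute and a shell command to move; the robot and the scene stay as the last step left them, time stands still between calls to the robot, and variables do not carry over. Pictures are saved under pics/ and viewed, and the job is handed in when it is done.

```bash
ls; mkdir -p pics; python3 - <<'E'
from station import sensors, snapshot, robot
import cv2
print(sensors.sense())
for n in ("top","side","wrist"):
    s=snapshot(n); cv2.imwrite(f"pics/{n}0.png",s["frame"][:,:,::-1])
    print(n,s["fx"],s["cx"],s["cy"],s["rvec"],s["tvec"])
E
```

```text
pics
{'time': 0.0, 'q': array([ 1.36257960e+00,  3.85585271e-01,  6.61197706e-03, -4.83172465e-04,
       -1.19401208e+00, -2.58611159e-01]), 'joint_vel': array([-0.00131544,  0.0017829 , -0.0008532 ,  0.00143518,  0.00069171,
        0.00075216]), 'joint_efforts': array([-2.76241499e-04, -3.92288446e+01,  1.88400757e+01,  4.18612942e+00,
       -4.62785349e-03,  3.91010147e-06]), 'ee_pos': array([0.2810185 , 0.55764593, 0.24920114]), 'tool_rot': array([-0.16347595, -0.68713905,  0.68869445,  0.1637544 ]), 'contact_force': array([-0.34483658,  0.2092126 ,  0.77598481]), 'torque': array([ 0.04140984, -0.06031676,  0.02568225]), 'width': 0.08534782649211088}
top 456.2887485914066 315.63131913693127 199.8768569797857 [ 2.18188951 -2.01995816  0.21066112] [0.00835216 0.58100152 0.99713989]
side 389.28003784264183 312.1357870231357 205.05296879834827 [ 2.36865412 -0.27848589  0.12320985] [-0.51740627  0.18465872  0.84935468]
wrist 355.4109820325637 321.12408105124615 196.86177776571068 [-1.55276487  2.52098112  0.3777604 ] [ 0.62469688 -0.03836825  0.38037807]
```

View pics/top0.png

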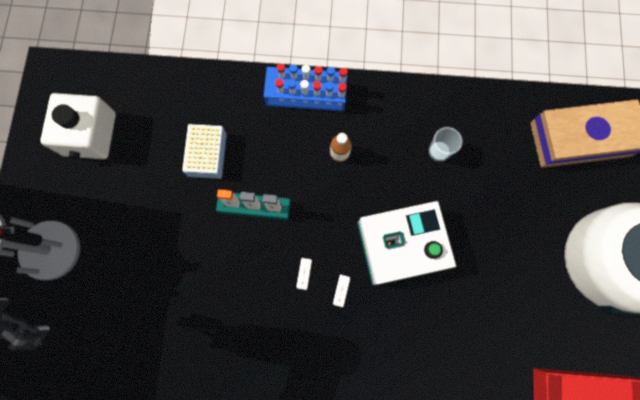

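View pics/side0.png

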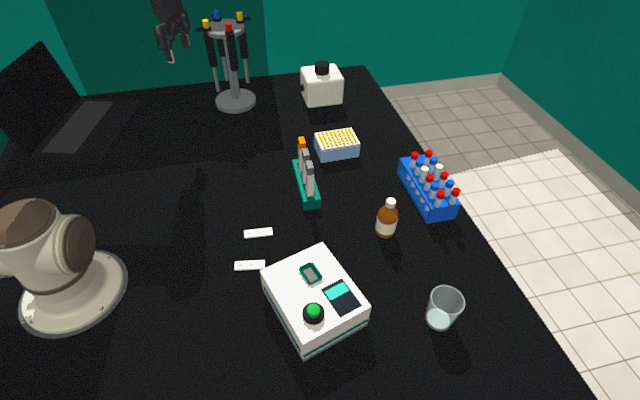

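View pics/wrist0.png

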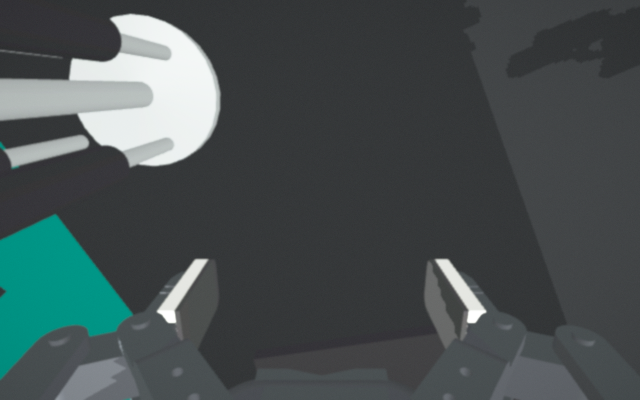

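```bash
cat > h.py <<'E'
from station import sensors, snapshot, robot
import numpy as np, cv2
from scipy.spatial.transform import Rotation as Rn
def cloud(s):
    R=cv2.Rodrigues(np.array(s["rvec"],float))[0]; t=np.array(s["tvec"],float)
    z=s["range_z"].astype(float); v,u=np.mgrid[:z.shape[0],:z.shape[1]]
    P=np.stack([(u-s["cx"])/s["fx"]*z,(v-s["cy"])/s["fy"]*z,z],-1)
    W=(P-t)@R; W[z==0]=np.nan
    return W
def hsv(s): return cv2.cvtColor(s["frame"],cv2.COLOR_RGB2HSV)
def rect(xy): return cv2.minAreaRect((xy*1000).astype(np.float32))
E
python3 - <<'E'
from h import *
for n in ("top","side"):
    s=snapshot(n); W=cloud(s); H=hsv(s); R=cv2.Rodrigues(np.array(s["rvec"],float))[0]
    print(n,"cam",-R.T@np.array(s["tvec"]))
    np.savez(f"{n}0.npz",W=W,H=H,F=s["frame"])
    x,y,z=W[...,0],W[...,1],W[...,2]
    h,S,V=H[...,0],H[...,1],H[...,2]
    area=(x>0.2)&(x<0.9)&(y>-.4)&(y<.6)
    def rep(k,m):
        p=W[m&area]
        if len(p)<3: print(k,len(p));return
        print(k,len(p),"mean",p.mean(0).round(4),"min",p.min(0).round(3),"max",p.max(0).round(3),"rect",[np.round(a,1) for a in rect(p[:,:2])])
    rep("orange",(h>8)&(h<18)&(S>180)&(V>120)&(z>.08)&(z<.14))
    rep("teal",(h>80)&(h<95)&(S>120)&(z>.01)&(z<.05)&(y>.1))
    rep("rackgrey",(S<80)&(z>.1)&(z<.14)&(y>.1))
    rep("casing",(S<60)&(V>120)&(z>.072)&(z<.082)&(y<.15))
    rep("green",(h>50)&(h<75)&(S>120)&(V>60)&(z>.07)&(z<.12))
    rep("funnel",(h>75)&(h<100)&(S>60)&(z>.08)&(z<.095)&(y<.15))
    rep("hi",(z>.083)&(z<.1)&(y<.12)&(x<.75))
E
```

```text
top cam [0.35477377 0.02971598 1.09780372]
orange 131 mean [0.58   0.2248 0.1214] min [0.556 0.005 0.08 ] max [0.718 0.268 0.133] rect [array([631.7, 138.4]), array([ 26.1, 298. ]), np.float64(31.0)]
teal 687 mean [0.5526 0.1929 0.033 ] min [0.538 0.118 0.01 ] max [0.587 0.289 0.041] rect [array([563. , 203.2]), array([170.5,  47. ]), np.float64(88.6)]
rackgrey 539 mean [0.6478 0.342  0.1126] min [0.553 0.1   0.1  ] max [0.898 0.6   0.132] rect [array([732.2, 352.3]), array([496.3, 346. ]), np.float64(88.3)]
casing 4067 mean [ 0.5013 -0.1521  0.0789] min [ 0.401 -0.276  0.072] max [0.885 0.146 0.082] rect [array([641.5, -65. ]), array([414.6, 477.8]), np.float64(87.5)]
green 136 mean [ 0.4813 -0.2147  0.0991] min [ 0.469 -0.231  0.088] max [ 0.496 -0.202  0.106] rect [array([ 481.9, -216.7]), array([26.2, 29.3]), np.float64(9.8)]
funnel 367 mean [ 0.5228 -0.1603  0.0829] min [ 0.477 -0.222  0.08 ] max [0.569 0.138 0.091] rect [array([522.3, -41.4]), array([360.7,  87.4]), np.float64(88.9)]
hi 566 mean [ 0.5209 -0.1584  0.0878] min [ 0.407 -0.275  0.083] max [0.745 0.021 0.1  ] rect [
[... 543 characters left out ...]
, array([494.1, 290.4]), np.float64(88.5)]
casing 4978 mean [ 0.499  -0.1658  0.0777] min [ 0.398 -0.28   0.072] max [0.895 0.144 0.082] rect [array([645. , -71.7]), array([419.5, 489.5]), np.float64(86.4)]
green 178 mean [ 0.4802 -0.2187  0.0978] min [ 0.468 -0.232  0.089] max [ 0.494 -0.199  0.103] rect [array([ 480.9, -215.6]), array([32.6, 25.1]), np.float64(84.4)]
funnel 318 mean [ 0.5169 -0.1566  0.0822] min [ 0.462 -0.226  0.08 ] max [ 0.57  -0.101  0.087] rect [array([ 517.7, -163.7]), array([124.5, 108.1]), np.float64(88.4)]
hi 530 mean [ 0.5129 -0.1748  0.09  ] min [ 0.461 -0.258  0.083] max [0.73  0.009 0.1  ] rect [array([ 596. , -115.1]), array([266.2, 251.6]), np.float64(85.2)]
```

```bash
python3 - <<'E'
import cv2
a=cv2.imread("pics/top0.png"); b=cv2.imread("pics/side0.png")
cv2.imwrite("pics/t1.png",cv2.resize(a[170:300,200:470],None,fx=2.9,fy=2.9,interpolation=cv2.INTER_CUBIC))
cv2.imwrite("pics/s1.png",cv2.resize(b[120:360,230:390],None,fx=2.5,fy=2.5,interpolation=cv2.INTER_CUBIC))
E
```

```text
(no output)
```

View pics/t1.png

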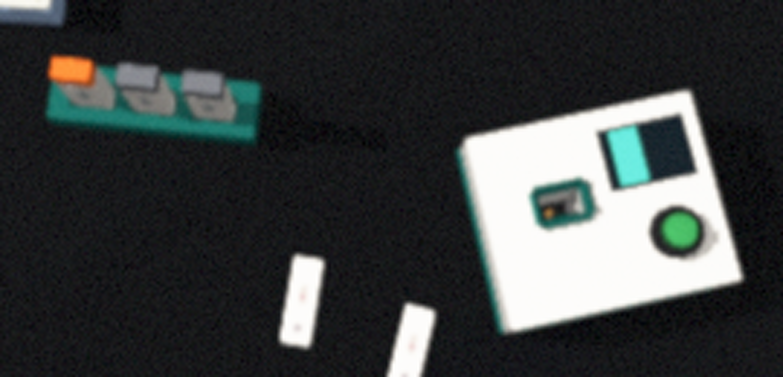

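View pics/s1.png

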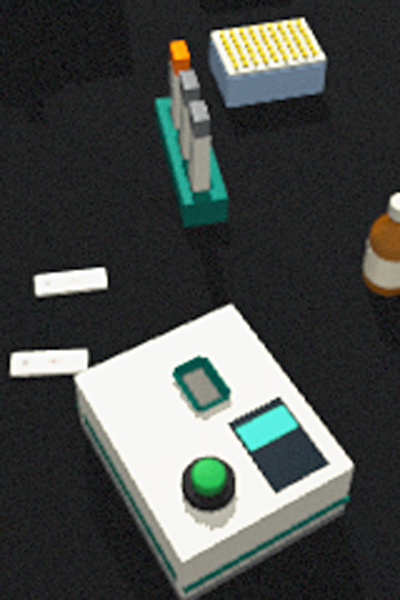

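```bash
python3 - <<'E'
from h import *
for n in ("top","side"):
    d=np.load(f"{n}0.npz"); W,H=d["W"],d["H"]; x,y,z=W[...,0],W[...,1],W[...,2]; h,S,V=H[...,0],H[...,1],H[...,2]
    def rep(k,m):
        p=W[m]
        if len(p)<3: print(k,len(p));return
        print(k,len(p),"med",np.median(p,0).round(4),"z",p[:,2].min().round(3),p[:,2].max().round(3),"rect",[np.round(a,1) for a in rect(p[:,:2])])
    A=(x>.53)&(x<.6)
    rep("orange",A&(h>5)&(h<20)&(S>150)&(z>.1)&(y>.2)&(y<.3))
    rep("orangetop",A&(h>5)&(h<20)&(S>150)&(z>.122)&(y>.2)&(y<.3))
    rep("cartsall",A&(z>.1)&(z<.14)&(y>.11)&(y<.3))
    rep("carttops",A&(z>.122)&(z<.14)&(y>.11)&(y<.3))
    rep("racktop",A&(h>75)&(h<100)&(S>100)&(z>.028)&(z<.042)&(y>.1)&(y<.3))
    B=(x>.38)&(x<.64)&(y>-.3)&(y<0)
    rep("casing",B&(z>.074)&(z<.082)&(V>100))
    c=(B&(z>.074)&(z<.082)&(V>100))
    rep("funnel",B&(h>75)&(h<100)&(S>100)&(z>.079)&(z<.094)&(x<.545)&(y>-.19))
    rep("green",B&(h>50)&(h<75)&(S>120)&(z>.09)&(z<.105))
    rep("tipbox",(x>.58)&(x<.8)&(y>.15)&(y<.4)&(z>.03)&(z<.08))
E
```

```text
orange 128 med [0.5628 0.2518 0.1265] z 0.108 0.133 rect [array([564.1, 252.9]), array([30.2, 16.3]), np.float64(89.1)]
orangetop 101 med [0.5638 0.2521 0.1271] z 0.122 0.133 rect [array([564.1, 252.9]), array([30.2, 16.3]), np.float64(89.2)]
cartsall 422 med [0.5609 0.2024 0.1262] z 0.1 0.133 rect [array([562.8, 202.9]), array([130.3,  16.7]), np.float64(88.4)]
carttops 307 med [0.5628 0.2021 0.127 ] z 0.122 0.133 rect [array([562.9, 203. ]), array([130.1,  16.6]), np.float64(88.5)]
racktop 616 med [0.5495 0.1868 0.0354] z 0.028 0.041 rect [array([563. , 203.2]), array([170.5,  46.7]), np.float64(88.6)]
casing 4051 med [ 0.4879 -0.1513  0.0792] z 0.074 0.082 rect [array([ 497.1, -158.7]), array([150.5, 181.7]), np.float64(16.7)]
funnel 245 med [ 0.5191 -0.1663  0.0824] z 0.079 0.091 rect [array([ 512.1, -149. ]), array([37.9, 99.8]), np.float64(36.1)]
green 129 med [ 0.4811 -0.2139  0.1004] z 0.09 0.105 rect [array([ 481.2, -216.1]), array([28.9, 25.2]), np.float64(76.3)]
tipbox 1829 med [0.683  0.3315 0.0527] z 0.03 0.061 rect [array([645.4, 306.3]), array([246.6, 134.2]), np.float
[... 416 characters left out ...]
.122 0.128 rect [array([562.5, 198.7]), array([132.3,  16. ]), np.float64(88.6)]
racktop 351 med [0.5492 0.1584 0.0332] z 0.028 0.037 rect [array([561.7, 198.3]), array([171.1,  46.5]), np.float64(89.2)]
casing 4971 med [ 0.4864 -0.1646  0.0778] z 0.074 0.082 rect [array([ 495.7, -161.6]), array([151.1, 181.7]), np.float64(16.6)]
funnel 276 med [ 0.5114 -0.1494  0.0816] z 0.079 0.087 rect [array([ 509.5, -150.5]), array([42.3, 99.2]), np.float64(33.7)]
green 166 med [ 0.4799 -0.2201  0.0991] z 0.09 0.103 rect [array([ 481.5, -217. ]), array([29.5, 23.9]), np.float64(76.9)]
tipbox 949 med [0.6829 0.3142 0.05  ] z 0.03 0.058 rect [array([670.5, 260.1]), array([254.8, 136.1]), np.float64(76.2)]
```

```bash
python3 - <<'E'
from h import *
for n in ("top","side"):
    d=np.load(f"{n}0.npz"); W,H=d["W"],d["H"]; x,y,z=W[...,0],W[...,1],W[...,2]; h,S,V=H[...,0],H[...,1],H[...,2]
    m=(h>70)&(h<100)&(S>80)&(z>.078)&(z<.094)&(np.hypot(x-.4965,y+.128)<.035)
    p=W[m]; print(n,len(p),np.median(p,0),rect(p[:,:2]))
    p=p[p[:,2]>.083]; print(n,len(p),rect(p[:,:2]))
s=sensors.sense(); R=Rn.from_quat(s["tool_rot"]).as_matrix(); print(R.round(3))
zz=R[:,2]; print("z yaw deg",np.degrees(np.arctan2(zz[1],zz[0])))
E
```

```text
top 125 [ 0.49545474 -0.12922178  0.08409434] ((496.140869140625, -127.15274047851562), (29.81022834777832, 44.98722839355469), 17.042255401611328)
top 79 ((496.15887451171875, -127.0420150756836), (29.615373611450195, 44.87620162963867), 18.176124572753906)
side 165 [ 0.49831011 -0.12355106  0.08339653] ((496.0198974609375, -128.44232177734375), (32.96302032470703, 50.325645446777344), 16.103574752807617)
side 102 ((496.09429931640625, -130.0511016845703), (32.87464141845703, 47.0261116027832), 17.072528839111328)
[[-0.893 -0.    -0.45 ]
 [ 0.45  -0.001 -0.893]
 [-0.    -1.     0.001]]
z yaw deg -116.75100446780459
```

```bash
python3 -m handwheel '[{"dx":1,"dy":-1,"yaw":-0.12,"fingers":85},{"dx":2,"dy":-2,"yaw":-0.24,"fingers":85},{"dx":2.7,"dy":-2.8,"yaw":-0.36,"fingers":85},{"dx":3.4,"dy":-3.6,"yaw":-0.48,"fingers":85},{"dx":4.1,"dy":-4.4,"yaw":-0.6,"fingers":85}]' 20
```

```text
$[0]: bad value
```

```bash
python3 -m handwheel '[{"dx":0.7,"dy":-0.7,"dz":0,"yaw":-0.12,"fingers":85},{"dx":1.4,"dy":-1.5,"dz":0,"yaw":-0.24,"fingers":85},{"dx":2.1,"dy":-2.2,"dz":0,"yaw":-0.36,"fingers":85},{"dx":2.8,"dy":-3.0,"dz":0,"yaw":-0.48,"fingers":85},{"dx":3.5,"dy":-3.8,"dz":0,"yaw":-0.6,"fingers":85}]' 20
```

```text
time: 0.67
ee_pos: [0.4208, 0.4058, 0.2498]
tool_rot: [-0.361, -0.608, 0.608, 0.361]
contact_force: [1.7, 0.5, 0.0]
width: 0.085
```

```bash
python3 -m handwheel '[{"dx":0.7,"dy":-0.8,"dz":0,"yaw":-0.12,"fingers":60},{"dx":1.4,"dy":-1.5,"dz":0,"yaw":-0.24,"fingers":60},{"dx":2.1,"dy":-2.3,"dz":0,"yaw":-0.36,"fingers":60},{"dx":2.9,"dy":-3.1,"dz":0,"yaw":-0.47,"fingers":60},{"dx":3.57,"dy":-3.87,"dz":0,"yaw":-0.53,"fingers":60}]' 20
python3 -m handwheel '[{"dx":0,"dy":0,"dz":-0.3,"yaw":0,"fingers":50},{"dx":0,"dy":0,"dz":-0.6,"yaw":0,"fingers":50},{"dx":0,"dy":0,"dz":-0.8,"yaw":0,"fingers":50},{"dx":0,"dy":0,"dz":-0.8,"yaw":0,"fingers":50},{"dx":0,"dy":0,"dz":-0.8,"yaw":0,"fingers":50}]' 20
python3 - <<'E'
from h import *
s=snapshot("wrist"); cv2.imwrite("pics/w1.png",s["frame"][:,:,::-1])
t=snapshot("top"); cv2.imwrite("pics/t2.png",cv2.resize(t["frame"][130:270,160:400,::-1],None,fx=3,fy=3))
st=sensors.sense(); print(st["ee_pos"]); R=Rn.from_quat(st["tool_rot"]).as_matrix();zz=R[:,2]; print("z yaw deg",np.degrees(np.arctan2(zz[1],zz[0])),R[:,1],st["width"])
W=cloud(s);H=hsv(s);x,y,z=W[...,0],W[...,1],W[...,2]; h,S,V=H[...,0],H[...,1],H[...,2]
m=(h>5)&(h<20)&(S>150)&(z>.1)&(z<.14); p=W[m]; print(len(p),rect(p[:,:2]) if len(p)>3 else 0,p[:,2].max() if len(p) else 0)
E
```

```text
time: 1.08
ee_pos: [0.5622, 0.2524, 0.2498]
tool_rot: [-0.509, -0.491, 0.491, 0.509]
contact_force: [-0.1, 1.3, -0.2]
width: 0.0598
time: 1.5
ee_pos: [0.5619, 0.2526, 0.2176]
tool_rot: [-0.508, -0.491, 0.492, 0.509]
contact_force: [0.4, -0.6, 0.2]
width: 0.05
[0.56223479 0.25311034 0.21862416]
z yaw deg 178.02660543133163 [ 3.60658024e-04  6.12137570e-04 -9.99999748e-01] 0.049819041440541195
197 ((558.0652465820312, 247.90048217773438), (13.287656784057617, 32.470863342285156), 27.11552619934082) 0.1282054232333142
```

View pics/w1.png

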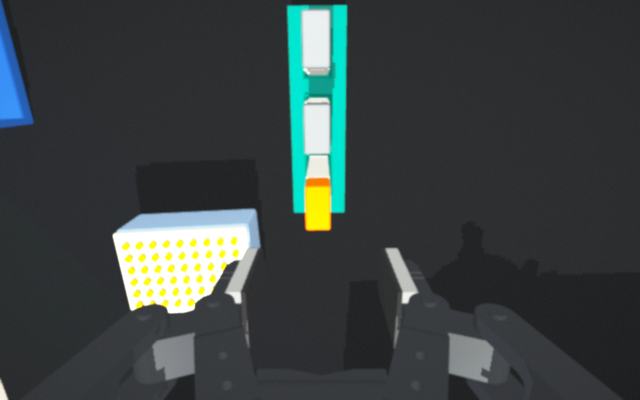

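```bash
python3 -m handwheel '[{"dx":0.03,"dy":-0.03,"dz":-0.7,"yaw":0.01,"fingers":45},{"dx":0.03,"dy":-0.03,"dz":-1.4,"yaw":0.01,"fingers":45},{"dx":0.03,"dy":-0.03,"dz":-2.1,"yaw":0.01,"fingers":45},{"dx":0.03,"dy":-0.03,"dz":-2.6,"yaw":0.01,"fingers":45},{"dx":0.03,"dy":-0.03,"dz":-2.76,"yaw":0.01,"fingers":45}]' 20
python3 -m handwheel '[{"dx":0,"dy":0,"dz":0,"yaw":0,"fingers":30},{"dx":0,"dy":0,"dz":0,"yaw":0,"fingers":20},{"dx":0,"dy":0,"dz":0,"yaw":0,"fingers":10},{"dx":0,"dy":0,"dz":0,"yaw":0,"fingers":10},{"dx":0,"dy":0,"dz":0,"yaw":0,"fingers":10}]' 25
```

```text
time: 2.02
ee_pos: [0.5618, 0.2516, 0.1055]
tool_rot: [-0.505, -0.493, 0.495, 0.506]
contact_force: [0.0, -0.3, 0.0]
width: 0.0453
time: 2.43
ee_pos: [0.5623, 0.2521, 0.1068]
tool_rot: [-0.506, -0.493, 0.495, 0.506]
contact_force: [0.3, -0.4, -0.6]
width: 0.0156
```

```bash
python3 -m handwheel '[{"dx":0,"dy":0,"dz":0,"yaw":0,"fingers":5},{"dx":0,"dy":0,"dz":0.2,"yaw":0,"fingers":5},{"dx":0,"dy":0,"dz":0.6,"yaw":0,"fingers":5},{"dx":0,"dy":0,"dz":1.2,"yaw":0,"fingers":5},{"dx":0,"dy":0,"dz":2.0,"yaw":0,"fingers":5}]' 50
python3 -m handwheel '[{"dx":0,"dy":0,"dz":0.7,"yaw":0,"fingers":5},{"dx":0,"dy":0,"dz":1.3,"yaw":0,"fingers":5},{"dx":0,"dy":0,"dz":1.5,"yaw":0,"fingers":5},{"dx":0,"dy":0,"dz":1.5,"yaw":0,"fingers":5},{"dx":0,"dy":0,"dz":1.5,"yaw":0,"fingers":5}]' 50
python3 - <<'E'
from h import *
st=sensors.sense(); print(st["ee_pos"]); R=Rn.from_quat(st["tool_rot"]).as_matrix();zz=R[:,2]; print("z yaw deg",np.degrees(np.arctan2(zz[1],zz[0])),R[:,1],st["width"])
for n,c in (("side",None),("top",None),("wrist",None)):
    s=snapshot(n); cv2.imwrite(f"pics/{n}3.png",s["frame"][:,:,::-1])
    W=cloud(s);H=hsv(s);x,y,z=W[...,0],W[...,1],W[...,2]; h,S,V=H[...,0],H[...,1],H[...,2]
    m=(x>.53)&(x<.6)&(y>.2)&(y<.3)&(z>.13)&(S<70)&(V>90)&(z<.23); p=W[m]; print(n,len(p),rect(p[:,:2]) if len(p)>3 else 0,p[:,2].min() if len(p) else 0)
E
```

```text
time: 2.85
ee_pos: [0.5612, 0.2513, 0.1863]
tool_rot: [-0.505, -0.492, 0.496, 0.507]
contact_force: [-0.1, -0.3, -0.5]
width: 0.0153
time: 3.27
ee_pos: [0.5607, 0.2511, 0.246]
tool_rot: [-0.505, -0.492, 0.496, 0.507]
contact_force: [-0.1, 0.0, -1.4]
width: 0.0154
[0.56067544 0.25112276 0.24602106]
z yaw deg 178.58753616510415 [-0.00657793 -0.00251419 -0.9999752 ] 0.015359519669240424
side 232 ((554.0983276367188, 245.67779541015625), (18.409812927246094, 37.33183288574219), 28.73931121826172) 0.14647511357895174
top 143 ((560.3355712890625, 235.06944274902344), (14.472146034240723, 61.8061408996582), 22.442825317382812) 0.13028193376793534
wrist 1509 ((559.6569213867188, 236.1134796142578), (4.240073204040527, 16.181991577148438), 89.23190307617188) 0.1480999856981048
```

View pics/side3.png

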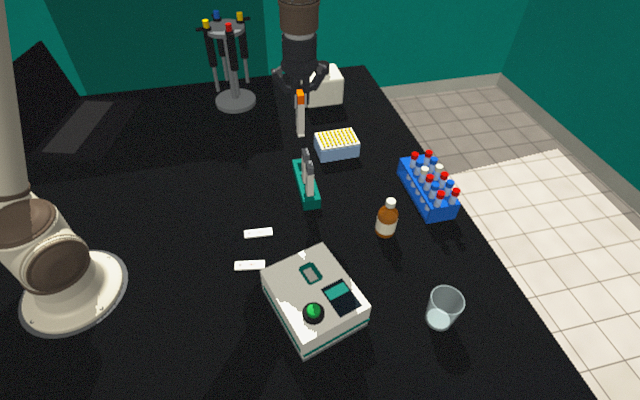

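View pics/wrist3.png

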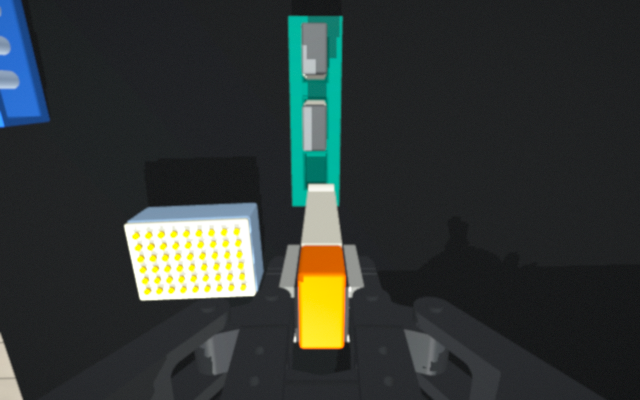

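```bash
python3 -m handwheel '[{"dx":-0.1,"dy":-0.5,"dz":0,"yaw":0.02,"fingers":5},{"dx":-0.2,"dy":-1.3,"dz":0,"yaw":0.06,"fingers":5},{"dx":-0.4,"dy":-2.2,"dz":0,"yaw":0.1,"fingers":5},{"dx":-0.6,"dy":-3.1,"dz":0,"yaw":0.14,"fingers":5},{"dx":-0.7,"dy":-4.0,"dz":0,"yaw":0.17,"fingers":5}]' 50
python3 -m handwheel '[{"dx":-0.1,"dy":-0.9,"dz":0,"yaw":0.04,"fingers":5},{"dx":-0.3,"dy":-1.8,"dz":0,"yaw":0.08,"fingers":5},{"dx":-0.5,"dy":-2.7,"dz":0,"yaw":0.12,"fingers":5},{"dx":-0.6,"dy":-3.6,"dz":0,"yaw":0.14,"fingers":5},{"dx":-0.7,"dy":-4.3,"dz":0,"yaw":0.146,"fingers":5}]' 50
```

```text
time: 3.83
ee_pos: [0.5308, 0.0892, 0.2426]
tool_rot: [-0.46, -0.531, 0.54, 0.463]
contact_force: [0.8, -0.8, -0.0]
width: 0.0153
time: 4.25
ee_pos: [0.5014, -0.085, 0.2414]
tool_rot: [-0.42, -0.562, 0.573, 0.423]
contact_force: [0.5, 0.3, 0.0]
width: 0.0152
```

```bash
python3 -m handwheel '[{"dx":-0.05,"dy":-0.4,"dz":0.1,"yaw":0,"fingers":5},{"dx":-0.1,"dy":-0.8,"dz":0.1,"yaw":0,"fingers":5},{"dx":-0.13,"dy":-1.07,"dz":0.1,"yaw":0,"fingers":5},{"dx":-0.13,"dy":-1.07,"dz":0.1,"yaw":0,"fingers":5},{"dx":-0.13,"dy":-1.07,"dz":0.1,"yaw":0,"fingers":5}]' 50
cat > look.py <<'E'
from h import *
import sys
k=sys.argv[1]
st=sensors.sense(); print(st["ee_pos"]); R=Rn.from_quat(st["tool_rot"]).as_matrix();zz=R[:,2]; print("z yaw deg",np.degrees(np.arctan2(zz[1],zz[0])),R[:,1],st["width"],st["contact_force"])
for n in ("side","top","wrist"):
    s=snapshot(n); cv2.imwrite(f"pics/{n}{k}.png",s["frame"][:,:,::-1])
    if n=="side": cv2.imwrite(f"pics/sidez{k}.png",cv2.resize(s["frame"][180:340,240:400,::-1],None,fx=3.5,fy=3.5,interpolation=cv2.INTER_CUBIC))
    if n=="top": cv2.imwrite(f"pics/topz{k}.png",cv2.resize(s["frame"][190:300,340:470,::-1],None,fx=5,fy=5,interpolation=cv2.INTER_CUBIC))
E
python3 look.py 4
```

```text
time: 4.67
ee_pos: [0.4959, -0.128, 0.2445]
tool_rot: [-0.419, -0.562, 0.574, 0.424]
contact_force: [0.6, 0.4, 0.0]
width: 0.0156
[ 0.49585444 -0.12796816  0.24451042]
z yaw deg -163.19885434019568 [-0.01480439 -0.00984827 -0.99984191] 0.015606046113402081 [0.56115611 0.40767889 0.03688447]
```

View pics/sidez4.png

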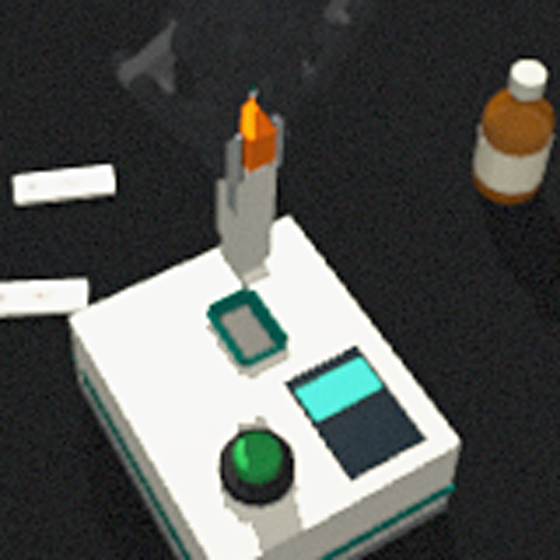

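View pics/topz4.png

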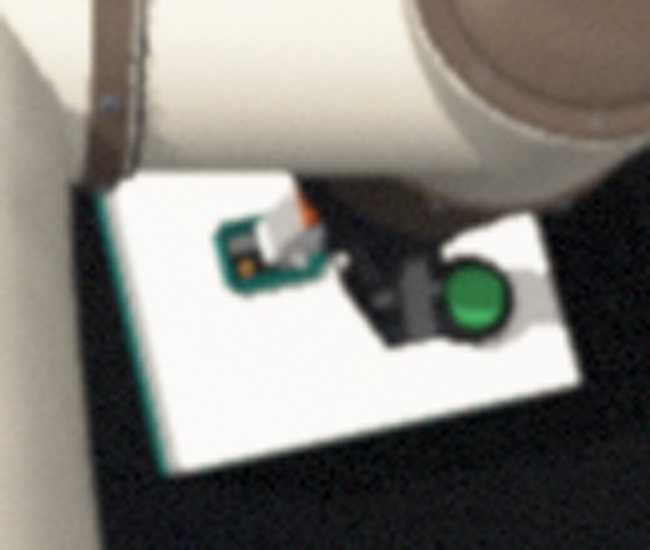

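View pics/wrist4.png

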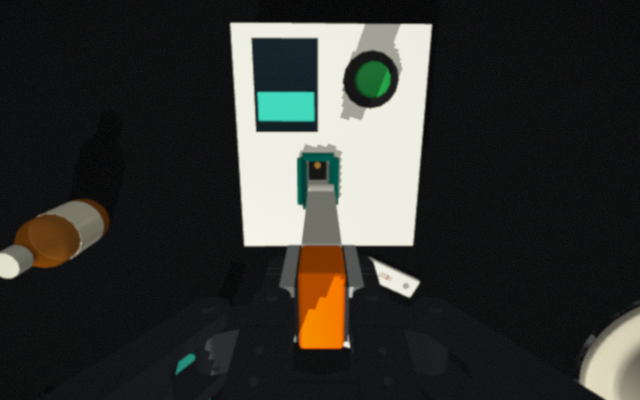

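```bash
cat > rel.py <<'E'
from h import *
s=snapshot("wrist"); W=cloud(s);H=hsv(s);x,y,z=W[...,0],W[...,1],W[...,2]; h,S,V=H[...,0],H[...,1],H[...,2]
st=sensors.sense(); th=np.radians(16.7); A=np.array([[np.cos(th),np.sin(th)],[-np.sin(th),np.cos(th)]])
print("tcp",st["ee_pos"],"F",st["contact_force"],"tool y",Rn.from_quat(st["tool_rot"]).as_matrix()[:,1])
c=np.array([.496,-.128])
u=(W[...,:2]-c)@A.T*1000   # reader frame, mm
U,Vv=u[...,0],u[...,1]
m=(h>70)&(h<100)&(S>80)&(z>.080)&(z<.092)&(abs(U)<22)&(abs(Vv)<32)
p=u[m]; print("funnel",len(p),np.percentile(p,[1,99],0).round(1).tolist(), "z",np.median(W[m][:,2]))
k=(H[...,0]>50)&(h<75)&(S>120)&(z>.09)&(z<.11)
if k.sum()>5: q=u[k]; print("key",q.min(0).round(1),q.max(0).round(1), np.median(W[k][:,2]))
k=(z>.074)&(z<.083)&(V>150)&(S<60)&(abs(U)<130)&(abs(Vv)<150)
if k.sum()>5: q=u[k]; print("casing",np.percentile(q,[.5,99.5],0).round(1).tolist(), np.median(W[k][:,2]))
for lo,hi in ((.1,.12),(.12,.14),(.14,.16),(.16,.18),(.18,.2),(.2,.22),(.22,.24)):
    k=(z>lo)&(z<hi)&(abs(U)<25)&(abs(Vv)<30)&((S<70)|(h<20))
    if k.sum()>5: q=u[k]; print("cart",lo,k.sum(),np.percentile(q,[2,50,98],0).round(1).tolist(), W[k][:,2].min().round(4))
E
python3 rel.py
```

```text
tcp [ 0.49629718 -0.12702543  0.24515757] F [ 0.38998302 -0.19593552 -0.84460518] tool y [-0.01350559 -0.00986475 -0.99986013]
funnel 895 [[-15.7, -24.2], [17.6, 18.8]] z 0.08526115986167089
key [-53.8 -94.2] [-25.7 -67.2] 0.10084567421688986
casing [[-83.6, -120.2], [65.3, 58.0]] 0.07926063211507783
cart 0.14 174 [[-8.2, -15.5], [-0.5, -14.1], [7.1, -12.0]] 0.1492
cart 0.16 186 [[-7.7, -15.8], [-0.2, -15.5], [7.3, -15.1]] 0.166
cart 0.18 343 [[-7.6, -15.8], [0.0, -15.4], [7.5, -15.1]] 0.1802
cart 0.2 478 [[-7.5, -15.9], [0.1, -15.4], [7.8, -14.9]] 0.2
cart 0.22 1105 [[-18.6, -15.8], [0.7, -15.2], [19.7, -5.7]] 0.2201
```

```bash
python3 -m handwheel '[{"dx":0.02,"dy":0,"dz":-0.4,"yaw":0,"fingers":5},{"dx":0.02,"dy":0,"dz":-0.8,"yaw":0,"fingers":5},{"dx":0.02,"dy":0,"dz":-1.1,"yaw":0,"fingers":5},{"dx":0.02,"dy":0,"dz":-1.25,"yaw":0,"fingers":5},{"dx":0.02,"dy":0,"dz":-1.25,"yaw":0,"fingers":5}]' 50
python3 rel.py
```

```text
time: 5.28
ee_pos: [0.4964, -0.1265, 0.1938]
tool_rot: [-0.418, -0.562, 0.575, 0.423]
contact_force: [0.4, 0.0, -0.7]
width: 0.0153
tcp [ 0.49708616 -0.12666701  0.19487435] F [ 0.22607514 -0.04732826 -0.88727945] tool y [-0.01459588 -0.01021026 -0.99984134]
funnel 1251 [[-15.7, -24.3], [17.6, 18.7]] z 0.08543887869758754
key [-54.1 -94.3] [-25.7 -67.7] 0.10094696210303795
casing [[-83.6, -120.1], [65.3, 57.1]] 0.0792699328043811
cart 0.1 207 [[-8.0, -15.2], [-0.2, -13.7], [7.1, -11.5]] 0.1
cart 0.12 308 [[-7.8, -15.2], [-0.1, -14.8], [7.6, -14.5]] 0.12
cart 0.14 410 [[-7.2, -15.2], [0.5, -14.8], [8.0, -14.5]] 0.1401
cart 0.16 572 [[-6.9, -15.3], [0.5, -14.8], [8.3, -14.3]] 0.1601
cart 0.18 2111 [[-19.3, -15.2], [1.2, -9.6], [21.3, -4.9]] 0.18
cart 0.2 6381 [[-18.2, -15.1], [1.2, -5.9], [20.2, 13.2]] 0.2
cart 0.22 3386 [[-24.5, -12.1], [-8.0, -10.2], [22.6, 9.2]] 0.22
```

```bash
python3 -m handwheel '[{"dx":0.02,"dy":-0.01,"dz":-0.1,"yaw":0,"fingers":5},{"dx":0.02,"dy":-0.01,"dz":-0.2,"yaw":0,"fingers":5},{"dx":0.02,"dy":-0.01,"dz":-0.3,"yaw":0,"fingers":5},{"dx":0.02,"dy":-0.01,"dz":-0.4,"yaw":0,"fingers":5},{"dx":0.02,"dy":-0.01,"dz":-0.5,"yaw":0,"fingers":5}]' 50
```

```text
time: 5.75
ee_pos: [0.4979, -0.1271, 0.1746]
tool_rot: [-0.419, -0.562, 0.574, 0.423]
contact_force: [0.3, -0.2, -0.4]
width: 0.0152
```

Bottom is about 8 mm inside the mouth with no force. I continue.

```bash
python3 -m handwheel '[{"dx":0,"dy":0,"dz":-0.1,"yaw":0,"fingers":5},{"dx":0,"dy":0,"dz":-0.17,"yaw":0,"fingers":5},{"dx":0,"dy":0,"dz":-0.24,"yaw":0,"fingers":5},{"dx":0,"dy":0,"dz":-0.31,"yaw":0,"fingers":5},{"dx":0,"dy":0,"dz":-0.38,"yaw":0,"fingers":5}]' 50
```

```text
time: 6.17
ee_pos: [0.498, -0.1271, 0.1592]
tool_rot: [-0.419, -0.562, 0.574, 0.423]
contact_force: [-0.9, -0.1, -0.5]
width: 0.0151
```

```bash
python3 -m handwheel '[{"dx":0,"dy":0,"dz":-0.05,"yaw":0,"fingers":5},{"dx":0,"dy":0,"dz":-0.1,"yaw":0,"fingers":5},{"dx":0,"dy":0,"dz":-0.15,"yaw":0,"fingers":5},{"dx":0,"dy":0,"dz":-0.2,"yaw":0,"fingers":5},{"dx":0,"dy":0,"dz":-0.2,"yaw":0,"fingers":5}]' 50;python3 rel.py | grep -v cart
```

```text
time: 6.58
ee_pos: [0.4977, -0.1271, 0.1508]
tool_rot: [-0.419, -0.562, 0.574, 0.423]
contact_force: [-0.8, 0.5, -1.7]
width: 0.0152
tcp [ 0.49788026 -0.12712372  0.15102352] F [ 0.51359221  0.68229489 -1.21911676] tool y [-0.01456838 -0.01023256 -0.99984152]
funnel 1709 [[-15.8, -24.6], [17.7, 12.1]] z 0.08540062566872535
key [-54.3 -94.5] [-25.9 -67.3] 0.1009422347321598
casing [[-83.5, -116.1], [65.4, 53.7]] 0.07927300725726776
```

```bash
python3 -m handwheel '[{"dx":0,"dy":0,"dz":-0.03,"yaw":0,"fingers":5},{"dx":0,"dy":0,"dz":-0.06,"yaw":0,"fingers":5},{"dx":0,"dy":0,"dz":-0.08,"yaw":0,"fingers":5},{"dx":0,"dy":0,"dz":-0.1,"yaw":0,"fingers":5},{"dx":0,"dy":0,"dz":-0.1,"yaw":0,"fingers":5}]' 50
```

```text
time: 7.05
ee_pos: [0.4978, -0.1271, 0.1469]
tool_rot: [-0.419, -0.562, 0.574, 0.423]
contact_force: [0.1, 0.2, -0.3]
width: 0.0156
```

```bash
python3 -m handwheel '[{"dx":0,"dy":0,"dz":-0.03,"yaw":0,"fingers":5},{"dx":0,"dy":0,"dz":-0.06,"yaw":0,"fingers":5},{"dx":0,"dy":0,"dz":-0.08,"yaw":0,"fingers":5},{"dx":0,"dy":0,"dz":-0.1,"yaw":0,"fingers":5},{"dx":0,"dy":0,"dz":-0.1,"yaw":0,"fingers":5}]' 50
```

```text
time: 7.47
ee_pos: [0.4976, -0.1271, 0.1426]
tool_rot: [-0.418, -0.562, 0.574, 0.423]
contact_force: [0.4, 0.5, -1.3]
width: 0.0153
```

```bash
python3 -m handwheel '[{"dx":0,"dy":0,"dz":-0.02,"yaw":0,"fingers":5},{"dx":0,"dy":0,"dz":-0.04,"yaw":0,"fingers":5},{"dx":0,"dy":0,"dz":-0.06,"yaw":0,"fingers":5},{"dx":0,"dy":0,"dz":-0.08,"yaw":0,"fingers":5},{"dx":0,"dy":0,"dz":-0.08,"yaw":0,"fingers":5}]' 50
```

```text
time: 7.88
ee_pos: [0.4976, -0.1271, 0.1393]
tool_rot: [-0.418, -0.562, 0.574, 0.423]
contact_force: [-0.2, -0.3, -0.2]
width: 0.0152
```

```bash
python3 -m handwheel '[{"dx":0,"dy":0,"dz":-0.02,"yaw":0,"fingers":5},{"dx":0,"dy":0,"dz":-0.04,"yaw":0,"fingers":5},{"dx":0,"dy":0,"dz":-0.06,"yaw":0,"fingers":5},{"dx":0,"dy":0,"dz":-0.08,"yaw":0,"fingers":5},{"dx":0,"dy":0,"dz":-0.08,"yaw":0,"fingers":5}]' 50
```

```text
time: 8.3
ee_pos: [0.4974, -0.1271, 0.1358]
tool_rot: [-0.418, -0.562, 0.575, 0.423]
contact_force: [-0.4, -0.1, -0.9]
width: 0.0154
```

```bash
python3 -m handwheel '[{"dx":0,"dy":0,"dz":-0.02,"yaw":0,"fingers":5},{"dx":0,"dy":0,"dz":-0.03,"yaw":0,"fingers":5},{"dx":0,"dy":0,"dz":-0.04,"yaw":0,"fingers":5},{"dx":0,"dy":0,"dz":-0.05,"yaw":0,"fingers":5},{"dx":0,"dy":0,"dz":-0.05,"yaw":0,"fingers":5}]' 50
```

```text
time: 8.72
ee_pos: [0.4974, -0.1271, 0.1338]
tool_rot: [-0.418, -0.562, 0.575, 0.423]
contact_force: [-0.5, 0.5, 0.4]
width: 0.0154
```

```bash
python3 -m handwheel '[{"dx":0,"dy":0,"dz":-0.02,"yaw":0,"fingers":5},{"dx":0,"dy":0,"dz":-0.03,"yaw":0,"fingers":5},{"dx":0,"dy":0,"dz":-0.04,"yaw":0,"fingers":5},{"dx":0,"dy":0,"dz":-0.05,"yaw":0,"fingers":5},{"dx":0,"dy":0,"dz":-0.05,"yaw":0,"fingers":5}]' 50
```

```text
time: 9.13
ee_pos: [0.4973, -0.1271, 0.1317]
tool_rot: [-0.418, -0.562, 0.575, 0.423]
contact_force: [0.8, -0.5, -0.3]
width: 0.0156
```

```bash
python3 -m handwheel '[{"dx":0,"dy":0,"dz":-0.02,"yaw":0,"fingers":5},{"dx":0,"dy":0,"dz":-0.03,"yaw":0,"fingers":5},{"dx":0,"dy":0,"dz":-0.04,"yaw":0,"fingers":5},{"dx":0,"dy":0,"dz":-0.05,"yaw":0,"fingers":5},{"dx":0,"dy":0,"dz":-0.05,"yaw":0,"fingers":5}]' 50
```

```text
time: 9.55
ee_pos: [0.4973, -0.1269, 0.1297]
tool_rot: [-0.418, -0.562, 0.575, 0.423]
contact_force: [-0.1, 1.2, 0.1]
width: 0.0153
```

```bash
python3 -m handwheel '[{"dx":0,"dy":0,"dz":-0.02,"yaw":0,"fingers":5},{"dx":0,"dy":0,"dz":-0.03,"yaw":0,"fingers":5},{"dx":0,"dy":0,"dz":-0.04,"yaw":0,"fingers":5},{"dx":0,"dy":0,"dz":-0.05,"yaw":0,"fingers":5},{"dx":0,"dy":0,"dz":-0.05,"yaw":0,"fingers":5}]' 50
```

```text
time: 9.97
ee_pos: [0.4973, -0.1265, 0.1277]
tool_rot: [-0.418, -0.562, 0.574, 0.423]
contact_force: [-0.9, 4.4, 2.9]
width: 0.0153
```

```bash
python3 -m handwheel '[{"dx":0,"dy":0,"dz":-0.02,"yaw":0,"fingers":5},{"dx":0,"dy":0,"dz":-0.03,"yaw":0,"fingers":5},{"dx":0,"dy":0,"dz":-0.04,"yaw":0,"fingers":5},{"dx":0,"dy":0,"dz":-0.05,"yaw":0,"fingers":5},{"dx":0,"dy":0,"dz":-0.05,"yaw":0,"fingers":5}]' 50
```

```text
time: 10.38
ee_pos: [0.4975, -0.1263, 0.1261]
tool_rot: [-0.418, -0.562, 0.574, 0.423]
contact_force: [-1.0, 4.2, 5.5]
width: 0.0156
```

```bash
python3 -m handwheel '[{"dx":0,"dy":0,"dz":-0.02,"yaw":0,"fingers":5},{"dx":0,"dy":0,"dz":-0.03,"yaw":0,"fingers":5},{"dx":0,"dy":0,"dz":-0.04,"yaw":0,"fingers":5},{"dx":0,"dy":0,"dz":-0.05,"yaw":0,"fingers":5},{"dx":0,"dy":0,"dz":-0.05,"yaw":0,"fingers":5}]' 50
```

```text
time: 10.8
ee_pos: [0.4977, -0.1263, 0.1242]
tool_rot: [-0.418, -0.563, 0.574, 0.423]
contact_force: [-0.3, 4.1, 2.9]
width: 0.0155
```

```bash
python3 -m handwheel '[{"dx":0,"dy":0,"dz":-0.02,"yaw":0,"fingers":5},{"dx":0,"dy":0,"dz":-0.03,"yaw":0,"fingers":5},{"dx":0,"dy":0,"dz":-0.04,"yaw":0,"fingers":5},{"dx":0,"dy":0,"dz":-0.05,"yaw":0,"fingers":5},{"dx":0,"dy":0,"dz":-0.05,"yaw":0,"fingers":5}]' 50
```

```text
time: 11.22
ee_pos: [0.4977, -0.1262, 0.1219]
tool_rot: [-0.418, -0.563, 0.574, 0.423]
contact_force: [-1.5, 3.6, 1.6]
width: 0.0155
```

```bash
python3 -m handwheel '[{"dx":0,"dy":0,"dz":-0.02,"yaw":0,"fingers":5},{"dx":0,"dy":0,"dz":-0.03,"yaw":0,"fingers":5},{"dx":0,"dy":0,"dz":-0.04,"yaw":0,"fingers":5},{"dx":0,"dy":0,"dz":-0.05,"yaw":0,"fingers":5},{"dx":0,"dy":0,"dz":-0.05,"yaw":0,"fingers":5}]' 50
```

```text
time: 11.63
ee_pos: [0.4975, -0.1263, 0.1195]
tool_rot: [-0.418, -0.562, 0.574, 0.423]
contact_force: [0.5, 2.0, -1.9]
width: 0.0154
```

```bash
python3 -m handwheel '[{"dx":0,"dy":0,"dz":-0.02,"yaw":0,"fingers":5},{"dx":0,"dy":0,"dz":-0.03,"yaw":0,"fingers":5},{"dx":0,"dy":0,"dz":-0.04,"yaw":0,"fingers":5},{"dx":0,"dy":0,"dz":-0.05,"yaw":0,"fingers":5},{"dx":0,"dy":0,"dz":-0.05,"yaw":0,"fingers":5}]' 50
```

```text
time: 12.05
ee_pos: [0.4972, -0.1263, 0.1171]
tool_rot: [-0.418, -0.562, 0.574, 0.424]
contact_force: [-0.0, 2.3, -1.7]
width: 0.0155
```

```bash
python3 -m handwheel '[{"dx":0,"dy":0,"dz":-0.02,"yaw":0,"fingers":5},{"dx":0,"dy":0,"dz":-0.03,"yaw":0,"fingers":5},{"dx":0,"dy":0,"dz":-0.03,"yaw":0,"fingers":5},{"dx":0,"dy":0,"dz":-0.03,"yaw":0,"fingers":5},{"dx":0,"dy":0,"dz":-0.03,"yaw":0,"fingers":5}]' 50
```

```text
time: 12.47
ee_pos: [0.4971, -0.1266, 0.116]
tool_rot: [-0.418, -0.562, 0.574, 0.424]
contact_force: [-0.3, -0.3, -1.1]
width: 0.0155
```

Clicked; the ball's side force has vanished. Next is the floor, in 1 mm steps.

```bash
python3 -m handwheel '[{"dx":0,"dy":0,"dz":-0.02,"yaw":0,"fingers":5},{"dx":0,"dy":0,"dz":-0.03,"yaw":0,"fingers":5},{"dx":0,"dy":0,"dz":-0.03,"yaw":0,"fingers":5},{"dx":0,"dy":0,"dz":-0.03,"yaw":0,"fingers":5},{"dx":0,"dy":0,"dz":-0.03,"yaw":0,"fingers":5}]' 50
```

```text
time: 12.88
ee_pos: [0.4973, -0.1266, 0.1149]
tool_rot: [-0.418, -0.562, 0.574, 0.423]
contact_force: [-0.5, -0.2, -0.3]
width: 0.0151
```

```bash
python3 -m handwheel '[{"dx":0,"dy":0,"dz":-0.02,"yaw":0,"fingers":5},{"dx":0,"dy":0,"dz":-0.02,"yaw":0,"fingers":5},{"dx":0,"dy":0,"dz":-0.02,"yaw":0,"fingers":5},{"dx":0,"dy":0,"dz":-0.02,"yaw":0,"fingers":5},{"dx":0,"dy":0,"dz":-0.02,"yaw":0,"fingers":5}]' 50
```

```text
time: 13.3
ee_pos: [0.4974, -0.1267, 0.1142]
tool_rot: [-0.418, -0.562, 0.574, 0.423]
contact_force: [0.4, -0.0, 0.9]
width: 0.0152
```

```bash
python3 -m handwheel '[{"dx":0,"dy":0,"dz":-0.02,"yaw":0,"fingers":5},{"dx":0,"dy":0,"dz":-0.02,"yaw":0,"fingers":5},{"dx":0,"dy":0,"dz":-0.02,"yaw":0,"fingers":5},{"dx":0,"dy":0,"dz":-0.02,"yaw":0,"fingers":5},{"dx":0,"dy":0,"dz":-0.02,"yaw":0,"fingers":5}]' 50
```

```text
time: 13.72
ee_pos: [0.4975, -0.1267, 0.1136]
tool_rot: [-0.418, -0.562, 0.574, 0.423]
contact_force: [-1.1, 1.5, 3.0]
width: 0.0153
```

```bash
python3 -m handwheel '[{"dx":0,"dy":0,"dz":-0.02,"yaw":0,"fingers":5},{"dx":0,"dy":0,"dz":-0.025,"yaw":0,"fingers":5},{"dx":0,"dy":0,"dz":-0.025,"yaw":0,"fingers":5},{"dx":0,"dy":0,"dz":-0.025,"yaw":0,"fingers":5},{"dx":0,"dy":0,"dz":-0.025,"yaw":0,"fingers":5}]' 50
```

```text
time: 14.13
ee_pos: [0.4975, -0.1267, 0.113]
tool_rot: [-0.418, -0.562, 0.574, 0.423]
contact_force: [-1.7, -0.4, 5.3]
width: 0.0151
```

```bash
python3 -m handwheel '[{"dx":0,"dy":0,"dz":-0.02,"yaw":0,"fingers":5},{"dx":0,"dy":0,"dz":-0.02,"yaw":0,"fingers":5},{"dx":0,"dy":0,"dz":-0.02,"yaw":0,"fingers":5},{"dx":0,"dy":0,"dz":-0.02,"yaw":0,"fingers":5},{"dx":0,"dy":0,"dz":-0.02,"yaw":0,"fingers":5}]' 50
python3 look.py 5
```

```text
time: 14.55
ee_pos: [0.4975, -0.1267, 0.1127]
tool_rot: [-0.418, -0.562, 0.574, 0.423]
contact_force: [-1.7, 2.4, 5.8]
width: 0.0154
[ 0.49751011 -0.12672708  0.11272766]
z yaw deg -163.02014547405207 [-0.01543452 -0.00975656 -0.99983328] 0.015361299164942426 [-1.66753647  2.43836983  5.75107153]
```

View pics/sidez5.png

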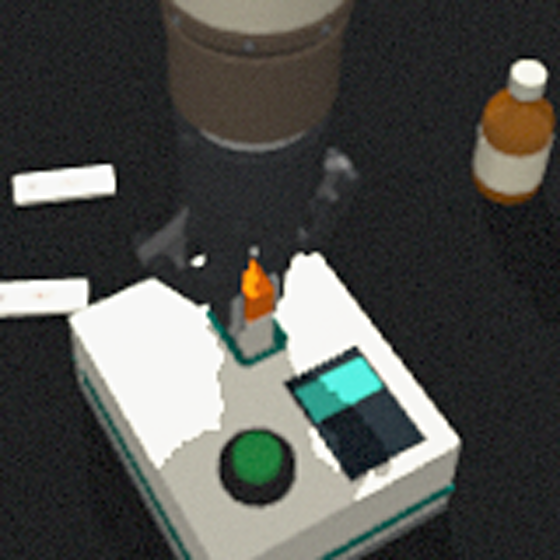

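```bash
python3 -m handwheel '[{"dx":0,"dy":0,"dz":-0.03,"yaw":0,"fingers":5},{"dx":0,"dy":0,"dz":-0.03,"yaw":0,"fingers":5},{"dx":0,"dy":0,"dz":-0.03,"yaw":0,"fingers":5},{"dx":0,"dy":0,"dz":-0.03,"yaw":0,"fingers":5},{"dx":0,"dy":0,"dz":-0.03,"yaw":0,"fingers":5}]' 50
```

```text
time: 15.12
ee_pos: [0.4976, -0.1267, 0.1125]
tool_rot: [-0.418, -0.562, 0.574, 0.423]
contact_force: [-2.3, 1.2, 9.7]
width: 0.0151
```

```bash
python3 -m handwheel '[{"dx":0,"dy":0,"dz":-0.01,"yaw":0,"fingers":18},{"dx":0,"dy":0,"dz":-0.01,"yaw":0,"fingers":22},{"dx":0,"dy":0,"dz":-0.01,"yaw":0,"fingers":26},{"dx":0,"dy":0,"dz":-0.01,"yaw":0,"fingers":32},{"dx":0,"dy":0,"dz":0,"yaw":0,"fingers":40}]' 20
python3 look.py 6
```

```text
time: 15.53
ee_pos: [0.4974, -0.1267, 0.112]
tool_rot: [-0.418, -0.562, 0.575, 0.423]
contact_force: [0.6, 0.1, -0.3]
width: 0.0401
[ 0.49737628 -0.12672743  0.11202512]
z yaw deg -163.0011306438155 [-0.01601765 -0.01001351 -0.99982157] 0.040070726446939375 [ 0.5842627   0.11143326 -0.29220808]
```

View pics/wrist6.png

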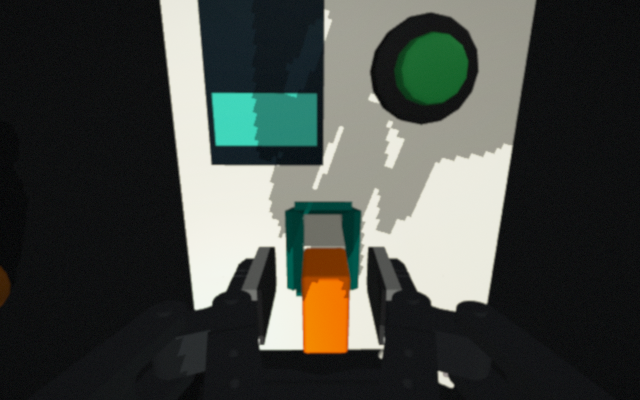

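```bash
python3 -m handwheel '[{"dx":0,"dy":0,"dz":0.3,"yaw":0,"fingers":40},{"dx":0,"dy":0,"dz":0.8,"yaw":0,"fingers":40},{"dx":0,"dy":0,"dz":1.4,"yaw":0,"fingers":40},{"dx":0,"dy":0,"dz":2.0,"yaw":0,"fingers":30},{"dx":0,"dy":0,"dz":2.0,"yaw":0,"fingers":10}]' 20
python3 -m handwheel '[{"dx":-0.1,"dy":-0.6,"dz":0,"yaw":0,"fingers":0},{"dx":-0.2,"dy":-1.2,"dz":0,"yaw":0,"fingers":0},{"dx":-0.3,"dy":-1.8,"dz":0,"yaw":0,"fingers":0},{"dx":-0.41,"dy":-2.25,"dz":0,"yaw":0,"fingers":0},{"dx":-0.41,"dy":-2.25,"dz":0,"yaw":0,"fingers":0}]' 20
python3 look.py 7
```

```text
time: 16.1
ee_pos: [0.5005, -0.127, 0.1973]
tool_rot: [-0.421, -0.564, 0.573, 0.419]
contact_force: [1.1, 0.1, 0.1]
width: 0.019
time: 16.52
ee_pos: [0.4832, -0.2192, 0.1968]
tool_rot: [-0.422, -0.563, 0.572, 0.421]
contact_force: [0.3, 0.3, -0.3]
width: 0.0002
[ 0.48319445 -0.21922485  0.19679303]
z yaw deg -163.1256919071933 [-0.00627966 -0.01116342 -0.99991797] 0.0002496040045924841 [ 0.33315107  0.30261769 -0.30399124]
```

View pics/wrist7.png

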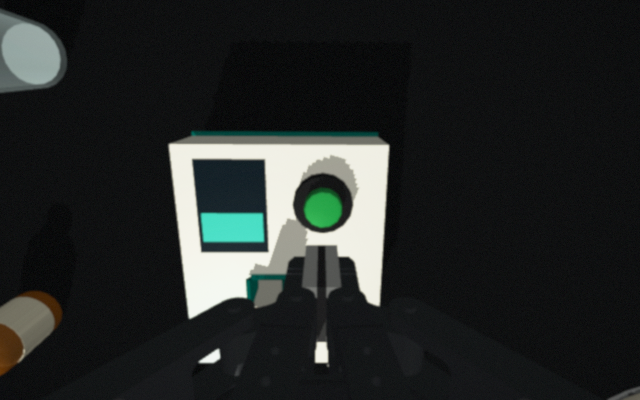

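View pics/sidez7.png

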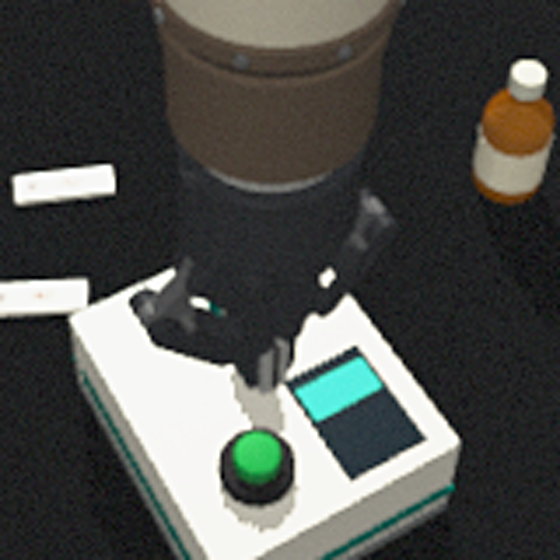

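```bash
python3 -m handwheel '[{"dx":-0.05,"dy":0.06,"dz":-0.5,"yaw":0,"fingers":0},{"dx":-0.05,"dy":0.06,"dz":-1.0,"yaw":0,"fingers":0},{"dx":-0.05,"dy":0.06,"dz":-1.5,"yaw":0,"fingers":0},{"dx":-0.05,"dy":0.06,"dz":-1.85,"yaw":0,"fingers":0},{"dx":-0.05,"dy":0.06,"dz":-1.85,"yaw":0,"fingers":0}]' 20
python3 -m handwheel '[{"dx":0,"dy":0,"dz":-0.03,"yaw":0,"fingers":0},{"dx":0,"dy":0,"dz":-0.06,"yaw":0,"fingers":0},{"dx":0,"dy":0,"dz":-0.09,"yaw":0,"fingers":0},{"dx":0,"dy":0,"dz":-0.12,"yaw":0,"fingers":0},{"dx":0,"dy":0,"dz":-0.12,"yaw":0,"fingers":0}]' 20
python3 look.py 8
```

```text
time: 17.08
ee_pos: [0.4804, -0.2132, 0.1201]
tool_rot: [-0.419, -0.564, 0.574, 0.421]
contact_force: [-0.4, -0.4, -0.3]
width: -0.0001
time: 17.5
ee_pos: [0.4811, -0.213, 0.1161]
tool_rot: [-0.419, -0.564, 0.574, 0.421]
contact_force: [-0.9, 2.0, 3.1]
width: 0.0
[ 0.48111676 -0.21298035  0.11610808]
z yaw deg -162.88754865051806 [-0.00939679 -0.00967629 -0.99990903] 4.014222578616376e-05 [-0.85308372  1.99567118  3.05548983]
```

View pics/wrist8.png

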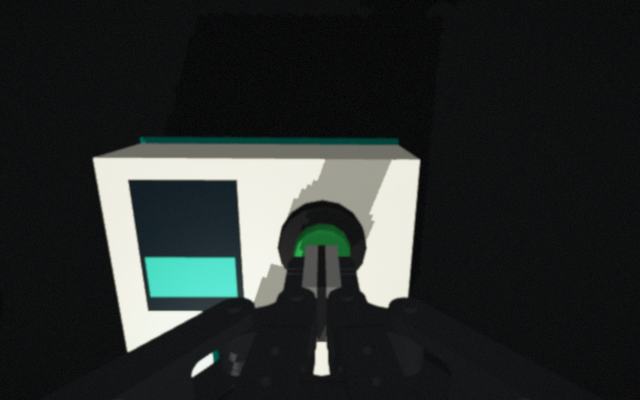

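View pics/sidez8.png

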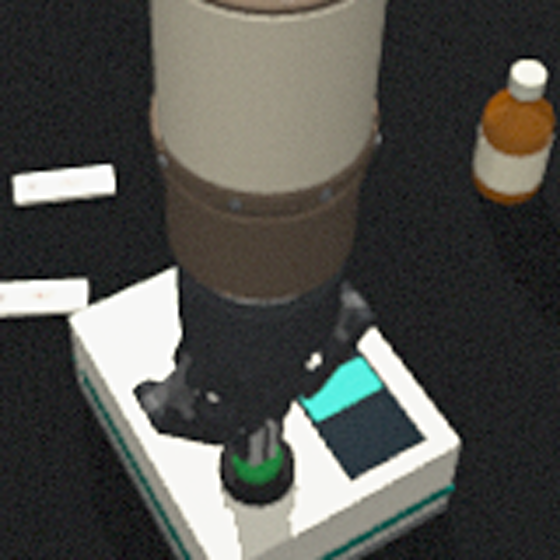

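```bash
python3 -m handwheel '[{"dx":0,"dy":0,"dz":0.2,"yaw":0,"fingers":0},{"dx":0,"dy":-0.1,"dz":0.25,"yaw":0,"fingers":0},{"dx":0,"dy":-0.1,"dz":0.25,"yaw":0,"fingers":0},{"dx":0,"dy":-0.1,"dz":0.2,"yaw":0,"fingers":0},{"dx":0,"dy":-0.1,"dz":0.2,"yaw":0,"fingers":0}]' 20
```

```text
time: 18.07
ee_pos: [0.4804, -0.2173, 0.1234]
tool_rot: [-0.419, -0.564, 0.574, 0.421]
contact_force: [0.1, -0.4, -0.8]
width: 0.0003
```

```bash
python3 -m handwheel '[{"dx":0,"dy":0,"dz":-0.06,"yaw":0,"fingers":0},{"dx":0,"dy":0,"dz":-0.12,"yaw":0,"fingers":0},{"dx":0,"dy":0,"dz":-0.18,"yaw":0,"fingers":0},{"dx":0,"dy":0,"dz":-0.22,"yaw":0,"fingers":0},{"dx":0,"dy":0,"dz":-0.22,"yaw":0,"fingers":0}]' 20
python3 -m handwheel '[{"dx":0,"dy":0,"dz":-0.03,"yaw":0,"fingers":0},{"dx":0,"dy":0,"dz":-0.06,"yaw":0,"fingers":0},{"dx":0,"dy":0,"dz":-0.09,"yaw":0,"fingers":0},{"dx":0,"dy":0,"dz":-0.09,"yaw":0,"fingers":0},{"dx":0,"dy":0,"dz":-0.09,"yaw":0,"fingers":0}]' 20
```

```text
time: 18.48
ee_pos: [0.4802, -0.2173, 0.1144]
tool_rot: [-0.419, -0.563, 0.574, 0.422]
contact_force: [-0.5, -0.3, 3.8]
width: -0.0005
time: 18.9
ee_pos: [0.4803, -0.2173, 0.1129]
tool_rot: [-0.419, -0.564, 0.574, 0.421]
contact_force: [-5.0, 2.8, 14.6]
width: -0.0
```

```bash
python3 look.py 9; python3 - <<'E'
from h import *
c=np.array([.4811,-.2167])
d0={}
for n in ("side","wrist"):
    s=snapshot(n);W=cloud(s);H=hsv(s);h,S,V=H[...,0],H[...,1],H[...,2];r=np.hypot(W[...,0]-c[0],W[...,1]-c[1])
    g=(h>50)&(h<75)&(S>120)&(V>40)&(r<.03)&(W[...,2]>.07)&(W[...,2]<.12); k=(V<50)&(r<.024)&(r>.014)&(W[...,2]>.082)&(W[...,2]<.1)
    print(n,g.sum(),np.percentile(W[g][:,2],[5,50,95]) if g.sum()>3 else 0,k.sum(),np.percentile(W[k][:,2],[50,90]) if k.sum()>3 else 0)
d=np.load("side0.npz");W,H=d["W"],d["H"];h,S,V=H[...,0],H[...,1],H[...,2];r=np.hypot(W[...,0]-c[0],W[...,1]-c[1])
g=(h>50)&(h<75)&(S>120)&(V>40)&(r<.03)&(W[...,2]>.07)&(W[...,2]<.12);k=(V<50)&(r<.024)&(r>.014)&(W[...,2]>.082)&(W[...,2]<.1)
print("rest",g.sum(),np.percentile(W[g][:,2],[5,50,95]),k.sum(),np.percentile(W[k][:,2],[50,90]))
E
```

```text
[ 0.48028042 -0.21732721  0.11289102]
z yaw deg -162.87164864759066 [-0.01140084 -0.0102631  -0.99988234] -1.0143805353910845e-05 [-5.01959293  2.83100531 14.60218918]
side 36 [0.08986795 0.09288265 0.10187417] 111 [0.08953621 0.09114544]
wrist 624 [0.09155255 0.09433658 0.1004292 ] 2267 [0.09108299 0.09193178]
rest 179 [0.08963189 0.09908325 0.10097826] 111 [0.08922998 0.09069051]
```

View pics/wrist9.png

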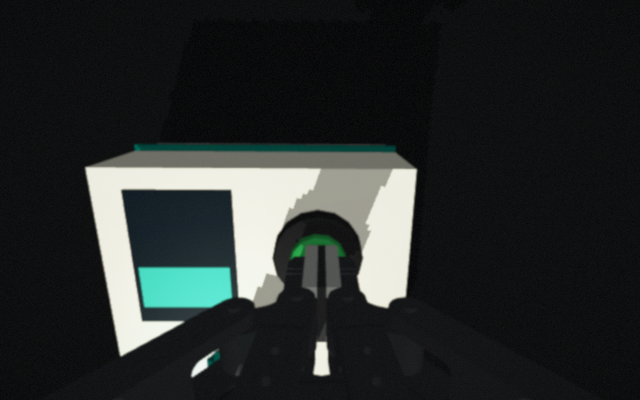

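View pics/sidez9.png

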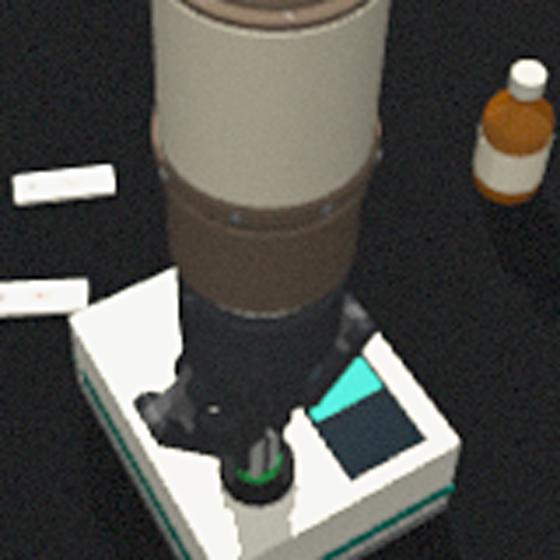

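```bash
python3 -m handwheel '[{"dx":0,"dy":0,"dz":0.2,"yaw":0,"fingers":0},{"dx":0,"dy":0,"dz":0.6,"yaw":0,"fingers":0},{"dx":0,"dy":0,"dz":1.2,"yaw":0,"fingers":0},{"dx":0,"dy":0,"dz":2.0,"yaw":0,"fingers":0},{"dx":0,"dy":0,"dz":2.8,"yaw":0,"fingers":0}]' 20
python3 -m handwheel '[{"dx":-0.4,"dy":-0.3,"dz":0.5,"yaw":0,"fingers":0},{"dx":-0.8,"dy":-0.7,"dz":0.8,"yaw":0,"fingers":0},{"dx":-1,"dy":-1.4,"dz":1,"yaw":0,"fingers":0},{"dx":-1,"dy":-2,"dz":1,"yaw":0,"fingers":0},{"dx":-1,"dy":-2,"dz":1,"yaw":0,"fingers":0}]' 20
python3 look.py 10
python3 - <<'E'
from h import *
for n in ("top","side"):
    s=snapshot(n);W=cloud(s);H=hsv(s);h,S,V=H[...,0],H[...,1],H[...,2];x,y,z=W[...,0],W[...,1],W[...,2]
    for k,m in (("cart",(h>5)&(h<20)&(S>150)&(z>.1)&(z<.16)&(np.hypot(x-.496,y+.128)<.035)),("key",(h>50)&(h<75)&(S>120)&(V>40)&(np.hypot(x-.481,y+.2165)<.03)),("greys",(x>.53)&(x<.6)&(z>.12)&(z<.14)&(y>.11)&(y<.3))):
        p=W[m]; print(n,k,len(p), (rect(p[:,:2]),np.percentile(p[:,2],[5,50,95]).round(4)) if len(p)>4 else "")
E
```

```text
time: 19.57
ee_pos: [0.4798, -0.2171, 0.2254]
tool_rot: [-0.418, -0.563, 0.574, 0.422]
contact_force: [1.3, -1.0, 0.6]
width: 0.0
time: 19.98
ee_pos: [0.4398, -0.2998, 0.2659]
tool_rot: [-0.42, -0.563, 0.574, 0.422]
contact_force: [1.1, 0.4, -0.2]
width: -0.0001
[ 0.43975348 -0.29980278  0.26589217]
z yaw deg -163.06470837934347 [-0.01093823 -0.01072784 -0.99988263] -5.5587501624065346e-05 [ 1.14864238  0.38180007 -0.16720641]
top cart 115 (((496.20135498046875, -125.48612213134766), (15.631484031677246, 28.452362060546875), 16.666149139404297), array([0.1221, 0.1344, 0.137 ]))
top key 0 
top greys 216 (((562.4653930664062, 178.26669311523438), (80.51371765136719, 16.392345428466797), 88.46807861328125), array([0.1229, 0.1269, 0.13  ]))
side cart 0 
side key 152 (((483.38531494140625, -215.968994140625), (31.369882583618164, 22.385663986206055), 61.95345687866211), array([0.0897, 0.0992, 0.1015]))
side greys 0
```

View pics/side10.png

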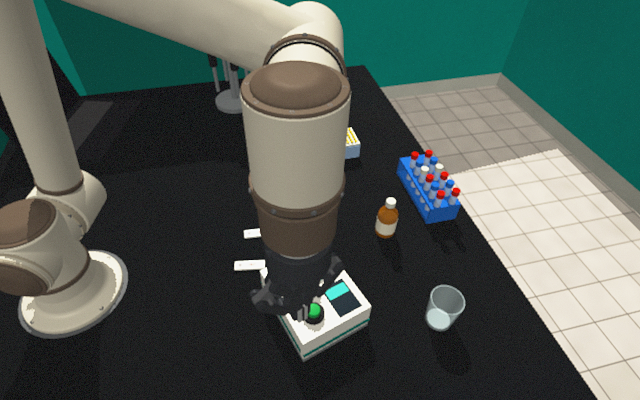

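View pics/sidez10.png

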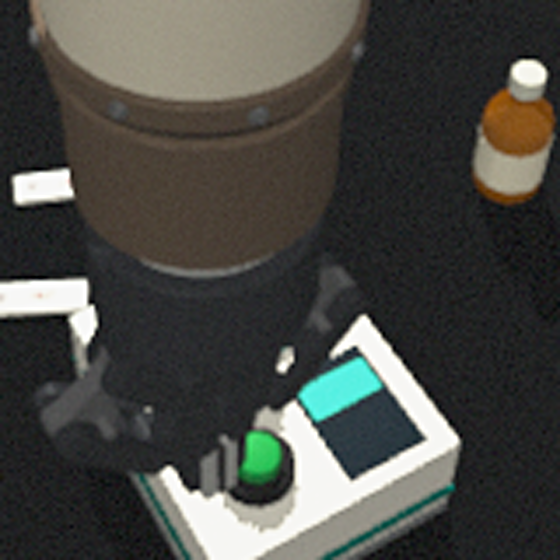

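```bash
python3 -c "
from station import robot,sensors
print(sensors.sense()['contact_force']); print(robot.hand_in())"
```

```text
[-0.73062166  0.65960444  0.77212175]
the job is handed in; nothing more can be done
None
```

The orange-capped cartridge is home in the reader's well, the start key has been pressed and is back up, and the job was handed in at about 20 s of the 69 s. The hand-in gave no verdict.

- **Cartridge:** On the way down I felt it ride over the ball, at about 5.5 N at most. It clicked with a slight downward pull, then met the pad. I pressed it in by about 2 mm; the last reading was 9.7 N, at the pad's hard stop and a little over the suggested 8 N.
- **Release and key:** I let go while holding it home. The first touch on the key was about 4 mm off centre, so I lifted, re-centred and pressed it to its stop. That stop read 14.6 N, and the camera showed about 6 mm of travel.
- **Last checks:**
  - The cartridge's top is at z ≈ 0.134 m, matching the floor height I felt.
  - The top camera puts it about 2.5 mm or less from the well's axis, with its yaw matching the reader's.
  - The key is back at its resting height.
  - The grey-capped cartridges are in place in the top view.
  - The force readings with the gripper clear were noise only.
- **Not verified:**
  - The side camera could not see the inserted cartridge or the grey-capped ones in its last picture, because the arm was in the way.
  - I did not measure the bystanders at the end. The bottle, the beaker and the visible parts of the two test cassettes and the tip box looked unmoved.
  - The tool was tilted about 1° during insertion. I felt no jamming.

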